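# Open a washing-machine pump housing with an unknown cap hand

### The arm

A 7-joint arm with a two-finger parallel gripper is mounted at the origin on the work surface. World frame = base frame: x ahead of the robot, y to its left, z up, the work surface at z = 0. Lengths are in mm, angles in rad, forces in N, time in s.
With the tool pointing down it reaches from about 425 to 925 mm from the base axis. Payload 6.8 kg.
Tool frame: the origin (TCP) lies between the finger pads, 19 mm behind the fingertips; this is the grasp point; z points along the fingers, y is the direction in which the jaws open and shut (so a half turn about z gives the same grasp; the last joint's range is limited). The gripper opens to 88 mm and grips with 3 to 60 N. Pads are 20 mm wide; open, the fingers measure 115 mm over their backs; the gripper's body (75 mm by 178 mm) begins 61 mm behind the grasp point.
Start: joints at [1.14, 0.477, 0.022, 1.555, -0.011, 1.109, -0.083], TCP at [214.135, -640.151, 241.364] pointing down, gripper open.
Joint ranges: [-2.96, 2.96], [-0.34, 2.1], [-1.41, 1.46], [0.24, 2.44], [-1.37, 4.51], [0.17, 1.92], [-2.96, 2.96]. Speed limits (rad/s): [2.39, 2.39, 3.14, 3.14, 3.14, 3.14, 3.14].

### API

Orientations are given as a rotation vector (axis times angle).
In Python, from rig import arm gives the robot as it stands.
- The arm moves only by the tool send_rows, never from a script. Its argument "plan" is a list of rows, each a list of 5 numbers: the opening, from 0 (shut) to 1 (fully open), then the shift along the tool's x, y, z in cm, then the turn about the tool's z in rad. A call has 1 to 12 rows; each row shifts and turns the pose as measured when the row begins, along the tool's axes as they then stand; what a row does not reach is not made up. A row lasts 1/8 s, in which the tool goes at most 62.5 mm and 10.7 degrees, less where a joint would pass 70% of its speed; a pose out of reach is approached as far as the arm can. A call with a gripper value outside its range is refused whole. The fingers move at their own pace and stop on an object; "force" is the grip in N (left out, the last holds). Time passes only in rows, so rows that do not move let the fingers close. It gives the time, the measured TCP pose, the force and the opening at its end, in the units of the state.
- arm.state(): the state, without advancing time (a new reading comes with each control period).
- arm.get_image(name): name is "scene" or "top"; returns the picture (400x640x3 uint8, red, green, blue); there is no depth.
- arm.camera_model(name): a dict with "K" (3x3 intrinsics, pixels), "cam_to_world" (4x4, takes a point from camera to world coordinates). Camera axes: x right, y down, z forward; pixel columns grow to the right and rows downward; lengths in mm; the calibration is good to about 2 mm. A picture is of the moment at which its call begins. camera_model takes no time and is no camera call.
- arm.sign_off(): hands the job in, once; it reports no verdict.
The state is a dict: "clock": time; "joint_pos": joint angles; "joint_velocities": joint speeds; "joint_efforts": joint torques, N m; "ee_pos": TCP position; "tcp_rot": TCP orientation; "wrist_force": force on the tool from outside, world axes, zero at the start; "wrist_torque": the same for the moment, N m; "finger_gap": opening from 0.0 (shut) to 1.0 (fully open).
Only numpy, scipy, OpenCV 4.12 (cv2) and the standard library are available. Lean on these libraries where they do the work, as an engineer would, in place of code of your own. Each camera call takes 0.05 s, during which the arm holds its last target. There are 200 camera calls.

### The job

Set the drain-pump housing, with its cap still on, flat and square into the pocket of the aluminium holding block and let go of it. Then undo its cap, which may loosen either way (the hand is not marked, so try gently both ways and never force it against a stop), lift it straight off without pulling the housing out of the pocket, and finish while still holding the cap upright and still in the gripper, about 10 cm above the housing. Leave the other things on the bench where they are.

Things in the scene. Friction and masses are not known exactly. Their poses are not given: they have to be found in the camera images.
- housing: Grey plastic drain-pump housing, loose, about 0.45 kg: flat-bottomed block 84 mm long (its x) x 58 mm wide (y) x 46 mm high (z, up), white cap in the middle of its top. Origin: centre of its underside. All sizes here in mm. A pipe stub at each end, centred 30 above the underside: +x end 26 dia, 20 long; -x end 16 dia, 17 long. Either way round in the pocket will do.
- grasp (a point): Point in the housing's middle, 36 mm above its underside: a good TCP height to grasp it across its 58 width, one finger either side of the cap (which is narrower); the fingertips then clear the pocket's walls. Axes as the housing's.
- cap: White plastic cap, a separate part of about 60 g. Origin: centre of its stem's underside, 30 above the housing's underside when closed; z up. Stem 22 mm dia, 16 mm long, with two side lugs, inside the housing; then a disc 50 dia x 4 lying on the housing's top; on it a bar grip 44 long (cap's x) x 14 wide (y) x 23 high. Closed, its x lies along the housing's x within 6 degrees.
- bar (a point): Middle of the cap's bar grip, 41.5 mm above the cap's origin and 2 below the bar's top: TCP height to grip the bar across its 14 width with the fingertips just above the disc. Axes as the cap's. The cap turns in place about the vertical through here, without rising; friction under 0.2 N m; it has about 2 mm of up-and-down play.
- lugs (a point): Underside of the cap's lugs (= cap's origin). Hand unseen, random: one way the cap stops hard after 10 to 25 degrees (10 more at the hand, from play) and stays locked; the other way it turns easily to an end stop about 65 degrees from closed. From 50 degrees on it lifts straight off; at less, pulling up lifts the housing. A stop is felt at 0.3 N m; over about 2 N m breaks the lugs.
- pocket (a point): Centre of the floor of the rectangular pocket in the aluminium holding block, which is fixed to the bench; place and yaw vary. x along the pocket's long side, z up. Pocket 88 mm (x) x 62 mm (y), 12 deep; floor 8 and rim 20 above the bench; block 112 x 86 outside. The housing fits with 2 mm of play on each side and stands on the floor.
- gasket: bystander: black rubber ring lying flat, 48 mm dia x 10 mm high; origin at the centre of its underside
- detergent: bystander: standing blue plastic bottle, 72 mm dia x 190 mm high; origin at the centre of its underside
- descaler: bystander: standing white can, 60 mm dia x 160 mm high; origin at the centre of its underside
- dripbowl: bystander: steel bowl, 120 mm dia x 50 mm high; origin at the centre of its underside
- screwdriver: bystander: screwdriver 140 mm long lying on the bench; origin under it
- coincup: bystander: clear plastic cup, 70 mm dia x 70 mm high; origin at the centre of its underside
- elbow: bystander: grey plastic elbow pipe lying flat, 26 mm dia, legs of 50 (along its x) and 45 mm; origin under one end
Things that resemble listed ones, but are neither listed nor needed, are in the scene too. Of the things like the cap, leave any that is green; of the rest the smaller one is meant. Leave any orange look-alike of the housing alone.

How it is judged:
By the outcome, as a careful person would: the job done as asked, in the order asked, and still so for the second after the job is handed in, while the arm keeps its last pose, push and grip.
It also fails if it takes over 66 s, if anything falls off the work surface, if the arm or the gripper's body presses on something with over 40 N, if the wrist force passes 120 N, or if a joint passes its speed limit or range.

## Working session

There is one attempt and no reset: what is moved stays moved. The work goes in short steps, Python scripts to look and compute and a tool call to move; the robot and the scene stay as the last step left them, time stands still between calls to the robot, and variables do not carry over. Pictures are saved under pics/ and viewed, about 8 in all and at most 12, crops included, and the job is handed in when it is done.

Besides the shell and the picture viewer there is one more tool, called after "Emit:" as name([rows], argument=value, ...), one row to a line, values as JSON. send_rows: Moves the arm, as the interface text tells. Its arguments: {"type":"object","properties":{"plan":{"type":"array"},"force":{"type":"number"}},"required":["plan"]}

```bash
mkdir -p pics; ls
python3 - <<'E'
from rig import arm
import cv2,numpy as np
np.set_printoptions(precision=4,suppress=True)
for n in("scene","top"):
    im=arm.get_image(n); cv2.imwrite(f"pics/{n}0.png",im[:,:,::-1])
    c=arm.camera_model(n); print(n,np.array(c["K"]),np.array(c["cam_to_world"]))
print(arm.state())
E
```

```text
pics
scene [[450.1325   0.     316.1017]
 [  0.     450.1325 201.63  ]
 [  0.       0.       1.    ]] [[  -0.0102    0.6494   -0.7604 1362.9799]
 [   0.9999   -0.0021   -0.0152   47.1197]
 [  -0.0114   -0.7604   -0.6493  750.2491]
 [   0.        0.        0.        1.    ]]
top [[379.5001   0.     322.4791]
 [  0.     379.5001 209.6773]
 [  0.       0.       1.    ]] [[ -0.0238  -0.999    0.0369 535.6609]
 [ -0.9996   0.0232  -0.0167  47.2896]
 [  0.0158  -0.0373  -0.9992 914.6692]
 [  0.       0.       0.       1.    ]]
{'clock': 0.1, 'joint_pos': array([ 1.1399,  0.4777,  0.0224,  1.5563, -0.0115,  1.1093, -0.0831]), 'joint_velocities': array([-0.0021, -0.0018, -0.0001, -0.0031,  0.0006,  0.0011,  0.0007]), 'joint_efforts': array([  0.0049, -58.4088,   1.5398, -27.3313,  -0.0543,   0.0131,
         0.0001]), 'ee_pos': array([ 213.9457, -639.6773,  240.4886]), 'tcp_rot': array([-3.0992, -0.5045,  0.0006]), 'wrist_force': array([ 0.3544, -0.3156, -0.4045]), 'wrist_torque': array([-0.0278, -0.0028, -0.0122]), 'finger_gap': 0.999607427635029}
```

View pics/top0.png

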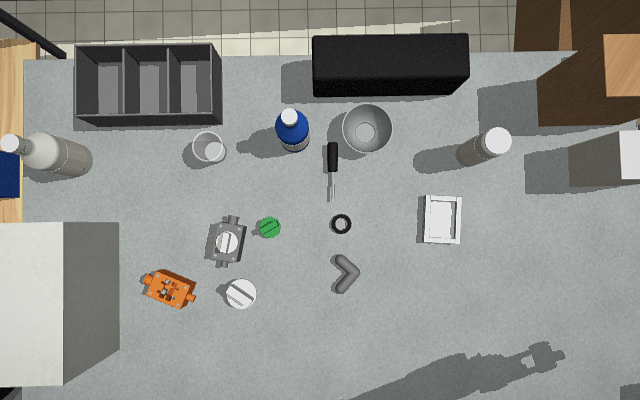

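View pics/scene0.png

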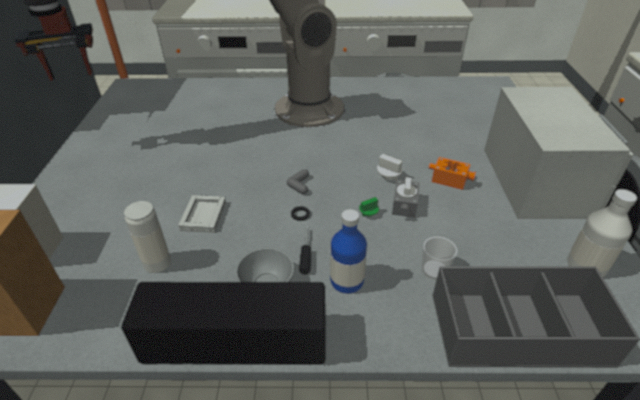

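The top view shows the grey housing with the white cap on it at (227,242) and the holding block at (441,220). The look-alikes are a green cap at (269,228), a bigger white cap at (240,293) and an orange housing at (170,288). Next I measure the housing and the pocket.

```bash
cat > h.py <<'E'
import numpy as np,cv2
from rig import arm
np.set_printoptions(precision=3,suppress=True)
def ray(n,uv,z):
    c=arm.camera_model(n);K=np.array(c["K"]);T=np.array(c["cam_to_world"])
    uv=np.atleast_2d(np.float64(uv)); d=np.c_[uv,np.ones(len(uv))]@np.linalg.inv(K).T@T[:3,:3].T
    return (T[:3,3]+d*((z-T[2,3])/d[:,2])[:,None])[:,:2]
def proj(n,P):
    c=arm.camera_model(n);K=np.array(c["K"]);T=np.linalg.inv(np.array(c["cam_to_world"]))
    p=np.atleast_2d(np.float64(P))@T[:3,:3].T+T[:3,3]; p=p@K.T; return p[:,:2]/p[:,2:]
def crop(im,c,r,s):
    x,y=c; return cv2.resize(im[y-r:y+r,x-r:x+r],None,fx=s,fy=s,interpolation=cv2.INTER_CUBIC)
E
python3 - <<'E'
from h import *
im=cv2.imread("pics/top0.png")
cv2.imwrite("pics/c1.png",np.hstack([crop(im,(227,242),36,5.5),crop(im,(441,220),36,5.5)]))
g=cv2.cvtColor(im,cv2.COLOR_BGR2HSV)
# white block mask
m=((g[:,:,2]>200)&(g[:,:,1]<40)).astype(np.uint8)
for name,(x,y,r) in dict(block=(441,220,36),cap=(227,242,20)).items():
    mm=np.zeros_like(m);mm[y-r:y+r,x-r:x+r]=m[y-r:y+r,x-r:x+r]
    cs,_=cv2.findContours(mm,cv2.RETR_CCOMP,cv2.CHAIN_APPROX_NONE)
    for c in cs:
        if cv2.contourArea(c)>60: print(name,cv2.contourArea(c),cv2.minAreaRect(c))
E
```

```text
block 1273.0 ((442.5294189453125, 218.8823699951172), (35.67386245727539, 46.89924240112305), 2.726311206817627)
cap 87.0 ((224.12452697753906, 242.3358612060547), (5.651515007019043, 19.043149948120117), 10.619654655456543)
cap 100.0 ((232.27603149414062, 241.29638671875), (21.071361541748047, 9.560595512390137), 87.27368927001953)
```

View pics/c1.png

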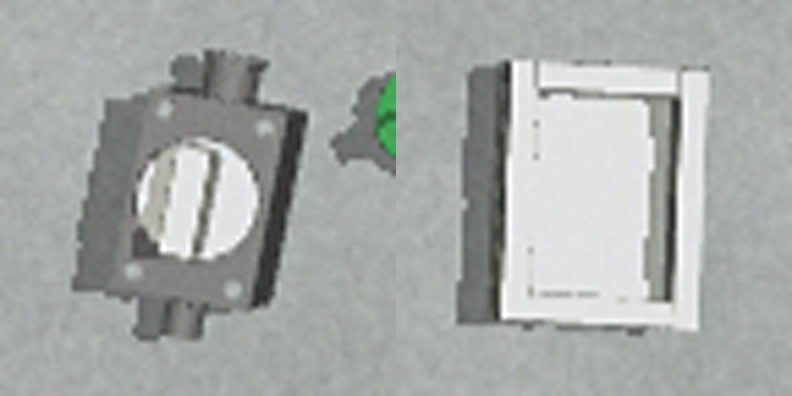

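The crop shows the housing with its wide pipe pointing up in the image and its bar along its own x. The four screws sit at crop (163,108), (265,127), (133,271) and (232,289). The block's rim corners sit at (511,60), (710,70), (502,318) and (698,330).

Run:
```python
from h import *
f=lambda p,o:(np.float64(p)+.5)/5.5-.5+o
S=f([(163,108),(265,127),(133,271),(232,289)],(191,206))
W=ray("top",S,46);print("screws",W,W.mean(0))
x=(W[0]+W[1]-W[2]-W[3])/2;y=(W[0]+W[2]-W[1]-W[3])/2
print(np.linalg.norm(x),np.linalg.norm(y),np.degrees([np.arctan2(x[1],x[0]),np.arctan2(-y[0],y[1])]))
B=f(np.float64([(511,60),(710,70),(502,318),(698,330)])-[396,0],(405,184))
W=ray("top",B,20);print("block",W,W.mean(0))
x=(W[0]+W[1]-W[2]-W[3])/2;y=(W[0]+W[2]-W[1]-W[3])/2
print(np.linalg.norm(x),np.linalg.norm(y),np.degrees([np.arctan2(x[1],x[0]),np.arctan2(-y[0],y[1])]))
from scipy.spatial.transform import Rotation as R
s=arm.state();print(R.from_rotvec(s["tcp_rot"]).as_matrix())
im=cv2.imread("pics/scene0.png")
a=proj("scene",[x_ for x_ in [[*ray("top",S.mean(0),46)[0],46]]])[0];b=proj("scene",[[*W.mean(0),20]])[0];print(a,b)
cv2.imwrite("pics/c2.png",np.hstack([crop(im,tuple(a.astype(int)),36,5.5),crop(im,tuple(b.astype(int)),36,5.5)]))
```

```text
screws [[537.7   266.464]
 [528.829 224.501]
 [470.762 279.726]
 [462.333 239.127]] [499.906 252.454]
68.15835070735048 42.17759999979732 [-11.804 -11.834]
block [[ 599.025 -212.987]
 [ 592.744 -299.182]
 [ 488.125 -205.33 ]
 [ 480.9   -289.782]] [ 540.198 -251.82 ]
111.69826643137715 85.59002225634379 [-4.379 -4.525]
[[ 0.948  0.317 -0.001]
 [ 0.317 -0.948  0.001]
 [-0.    -0.002 -1.   ]]
[406.161 191.336] [201.085 210.44 ]
```

View pics/c2.png

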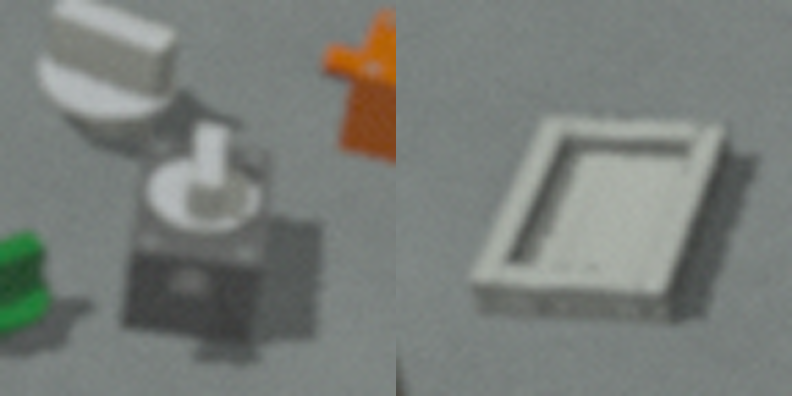

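Sizes match the spec, at 68×42 mm between screws and 112×86 mm for the block. The housing is at (500,252.5) with yaw −11.8°, and the pocket is at (540.2,−251.8) with yaw −4.45°. I'll turn the tool, then swing over.

Emit:
send_rows([
  [1,0,0,0,0.18],
  [1,0,0,0,0.18],
  [1,0,0,0,0.17],
  [1,2.65,-4.95,0,0],
  [1,2.65,-4.95,0,0],
  [1,2.65,-4.95,0,0],
  [1,2.65,-4.95,0,0],
  [1,2.65,-4.95,0,0],
  [1,2.65,-4.95,0,0],
  [1,2.65,-4.95,0,0],
  [1,2.65,-4.95,0,0],
  [1,2.65,-4.95,0,0],
])

```text
clock: 1.6
ee_pos: [550.6, -250.3, 235.4]
tcp_rot: [-3.115, 0.369, 0.013]
wrist_force: [-0.1, -1.2, -0.4]
finger_gap: 1.0
```

```bash
cat > go.py <<'E'
import sys
from h import *
from scipy.spatial.transform import Rotation as R
s=arm.state();M=R.from_rotvec(s["tcp_rot"]).as_matrix();p=s["ee_pos"]
yaw=np.degrees(np.arctan2(M[1,0],M[0,0]))
print("t",round(s["clock"],2),"p",p,"yaw",round(yaw,2),"tilt z",M[:,2],"F",s["wrist_force"],"T",s["wrist_torque"],"gap",round(s["finger_gap"],3),"q",s["joint_pos"])
if len(sys.argv)>4:
    t=np.float64(sys.argv[1:5]);d=M.T@(t[:3]-p)/10
    print("cm",d,"turn",np.radians(yaw-t[3]),"rows",np.linalg.norm(d)/6.25)
E
python3 go.py 500 252.5 200 -11.8
```

```text
t 1.6 p [ 550.598 -250.328  235.433] yaw -13.52 tilt z [-0.008  0.006 -1.   ] F [-0.05  -1.195 -0.352] T [ 0.008 -0.008 -0.032] gap 1.0 q [ 0.351  0.373 -0.033  1.727  0.011  1.05  -1.492]
cm [-16.642 -47.692   3.878] turn -0.030016632629280192 rows 8.10573560449044
```

Emit:
send_rows([
  [1,-1.85,-5.3,0,0],
  [1,-1.85,-5.3,0,0],
  [1,-1.85,-5.3,0,0],
  [1,-1.85,-5.3,0,0],
  [1,-1.85,-5.3,0,0],
  [1,-1.85,-5.3,0,0],
  [1,-1.85,-5.3,0,0],
  [1,-1.85,-5.3,0,0],
  [1,-1.85,-5.3,0,0],
  [1,0,0,4,-0.03],
  [1,0,0,4,0],
  [1,0,0,0,0],
])

```text
clock: 3.1
ee_pos: [494.6, 275.9, 154.7]
tcp_rot: [-3.119, 0.304, 0.018]
wrist_force: [1.4, -0.0, 0.4]
finger_gap: 0.999
```

```bash
python3 go.py 500 252.5 100 -11.8
```

```text
t 3.1 p [494.584 275.874 154.718] yaw -11.13 tilt z [-0.01   0.008 -1.   ] F [ 1.43  -0.028  0.436] T [-0.011  0.03  -0.005] gap 0.999 q [-0.384  0.418 -0.288  1.881  0.135  0.866 -2.501]
cm [1.048 2.223 5.446] turn 0.011686772834250042 rows 0.9559524346505495
```

Emit:
send_rows([
  [1,1.05,2.2,2,0.012],
  [1,0,0,2,0],
  [1,0,0,1.5,0],
  [1,0,0,0,0],
])

```text
clock: 3.6
ee_pos: [503.6, 252.7, 103.2]
tcp_rot: [-3.114, 0.326, 0.009]
wrist_force: [-1.0, 0.6, -0.1]
finger_gap: 1.003
```

```bash
python3 go.py 500 252.5 36 -11.8
python3 - <<'E'
from h import *
im=arm.get_image("scene")[:,:,::-1];cv2.imwrite("pics/s1.png",crop(im,(406,170),60,5))
E
```

```text
t 3.6 p [503.597 252.696 103.159] yaw -11.95 tilt z [-0.005  0.011 -1.   ] F [-1.007  0.554 -0.073] T [ 0.059  0.039 -0.047] gap 1.003 q [-0.361  0.48  -0.265  1.927  0.161  0.753 -2.494]
cm [-0.302  0.158  6.717] turn -0.0025326481632080883 rows 1.076092951931081
```

View pics/s1.png

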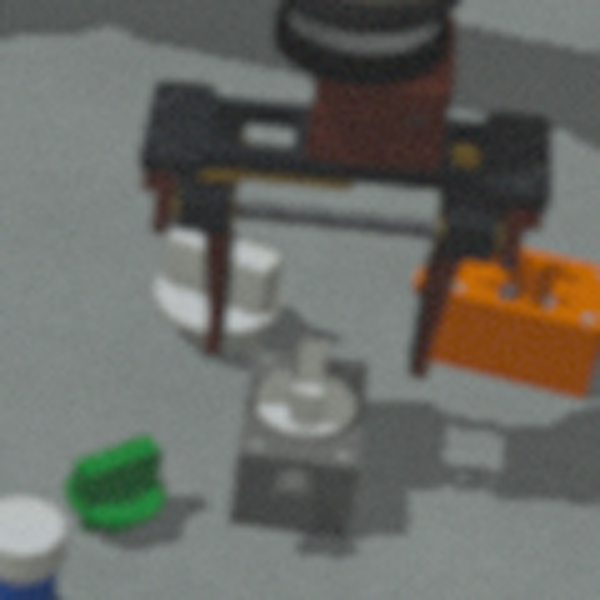

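The open fingers straddle the housing (crop ~(305,430)) symmetrically and are clear of the look-alikes. I'll descend and grip.

Emit:
send_rows([
  [1,-0.3,0.15,2.2,0],
  [1,0,0,2.2,0],
  [1,0,0,1.6,0],
  [1,0,0,0.5,0],
  [1,0,0,0,0],
])

```text
clock: 4.28
ee_pos: [504.3, 256.0, 42.2]
tcp_rot: [-3.108, 0.324, -0.004]
wrist_force: [0.1, 0.4, -0.9]
finger_gap: 1.0
```

```bash
python3 go.py 500 252.5 36 -11.8
```

```text
t 4.28 p [504.334 255.966  42.247] yaw -11.91 tilt z [ 0.004  0.016 -1.   ] F [ 0.146  0.412 -0.88 ] T [ 0.031 -0.012  0.018] gap 1.0 q [-0.387  0.571 -0.239  1.958  0.202  0.623 -2.532]
cm [-0.353  0.439  0.617] turn -0.001932423529820343 rows 0.1336884785239384
```

Emit:
send_rows([
  [1,-0.35,0.45,0.6,0],
  [1,0,0,0,0],
])

```text
clock: 4.53
ee_pos: [500.3, 252.4, 36.8]
tcp_rot: [-3.108, 0.324, -0.006]
wrist_force: [0.1, -0.3, -0.4]
finger_gap: 0.999
```

```bash
python3 go.py 500 252.5 36 -11.8
```

```text
t 4.53 p [500.258 252.37   36.776] yaw -11.92 tilt z [ 0.006  0.017 -1.   ] F [ 0.092 -0.274 -0.382] T [0.001 0.011 0.028] gap 0.999 q [-0.387  0.573 -0.236  1.973  0.206  0.604 -2.535]
cm [-0.028 -0.006  0.078] turn -0.0020794584708667767 rows 0.013245444866044646
```

Emit:
send_rows([
  [0.5,0,0,0,0],
  [0.5,0,0,0,0],
  [0.5,0,0,0,0],
  [0.5,0,0,0,0],
  [0.5,0,0,0,0],
  [0.5,0,0,0,0],
], force=35)

```text
clock: 5.28
ee_pos: [500.6, 252.4, 37.5]
tcp_rot: [-3.107, 0.325, -0.007]
wrist_force: [0.6, -0.1, 0.1]
finger_gap: 0.658
```

```bash
python3 go.py 500 252.5 36 -11.8
```

```text
t 5.28 p [500.645 252.371  37.456] yaw -11.93 tilt z [ 0.006  0.017 -1.   ] F [ 0.583 -0.106  0.136] T [-0.17   0.034  0.022] gap 0.658 q [-0.387  0.572 -0.236  1.973  0.206  0.605 -2.535]
cm [-0.066  0.003  0.145] turn -0.0022289229050571602 rows 0.025565768789909623
```

Emit:
send_rows([
  [0.5,0,0,-1,0],
  [0.5,0,0,-2,0],
  [0.5,0,0,-3,0],
  [0.5,0,0,-3,0],
  [0.5,0,0,-3,0],
  [0.5,0,0,-2,0],
  [0.5,0,0,0,0],
])

```text
clock: 6.15
ee_pos: [495.9, 247.8, 180.2]
tcp_rot: [-3.112, 0.324, 0.005]
wrist_force: [0.6, 0.3, -4.6]
finger_gap: 0.654
```

```bash
python3 go.py 540.2 -251.8 160 -4.45
```

```text
t 6.15 p [495.897 247.82  180.242] yaw -11.88 tilt z [-0.002  0.013 -1.   ] F [ 0.605  0.318 -4.624] T [-0.034 -0.001 -0.091] gap 0.654 q [-0.334  0.364 -0.29   1.894  0.116  0.895 -2.457]
cm [14.627 48.001  1.386] turn -0.1296237066746343 rows 8.031811519459222
```

Emit:
send_rows([
  [0.5,1,3,0,0],
  [0.5,1.6,5,0,0],
  [0.5,1.6,5,0,0],
  [0.5,1.6,5,0,0],
  [0.5,1.6,5,0,0],
  [0.5,1.6,5,0,0],
  [0.5,1.6,5,0,0],
  [0.5,1.6,5,0,0],
  [0.5,1.3,4,0,0],
  [0.5,0.8,2.5,0,0],
  [0.5,0,0,0,-0.13],
  [0.5,0,0,0,0],
])

```text
clock: 7.65
ee_pos: [535.9, -230.6, 157.5]
tcp_rot: [-3.125, 0.112, 0.04]
wrist_force: [0.2, 0.9, -4.7]
finger_gap: 0.655
```

```bash
python3 go.py 540.2 -251.8 100 -4.45
```

```text
t 7.65 p [ 535.855 -230.629  157.503] yaw -4.09 tilt z [-0.025  0.015 -1.   ] F [ 0.162  0.911 -4.691] T [ 0.026 -0.042  0.024] gap 0.655 q [ 0.408  0.439 -0.135  1.829  0.063  0.907 -1.397]
cm [0.735 2.158 5.705] turn 0.0063173690221169235 rows 0.9828944231252134
```

Emit:
send_rows([
  [0.5,0.4,1.1,2,0.006],
  [0.5,0.35,1.0,2,0],
  [0.5,0,0,2,0],
  [0.5,0,0,1.5,0],
  [0.5,0,0,0,0],
  [0.5,0,0,0,0],
])

```text
clock: 8.4
ee_pos: [538.6, -251.7, 73.1]
tcp_rot: [-3.123, 0.129, 0.048]
wrist_force: [-1.0, 0.0, -4.6]
finger_gap: 0.662
```

```bash
python3 go.py 540.8 -251.8 50 -4.45;  python3 - <<'E'
from h import *
a=arm.get_image("top")[:,:,::-1];b=arm.get_image("scene")[:,:,::-1]
cv2.imwrite("pics/p1.png",np.hstack([crop(a,(441,220),36,5.5),crop(b,(205,200),36,5.5)]))
E
```

```text
t 8.4 p [ 538.608 -251.738   73.131] yaw -4.71 tilt z [-0.03   0.017 -0.999] F [-0.959  0.036 -4.636] T [-0.076 -0.051  0.007] gap 0.662 q [ 0.424  0.568 -0.118  1.848  0.082  0.764 -1.39 ]
cm [0.291 0.021 2.305] turn -0.004583901412991383 rows 0.3717521666717424
```

View pics/p1.png

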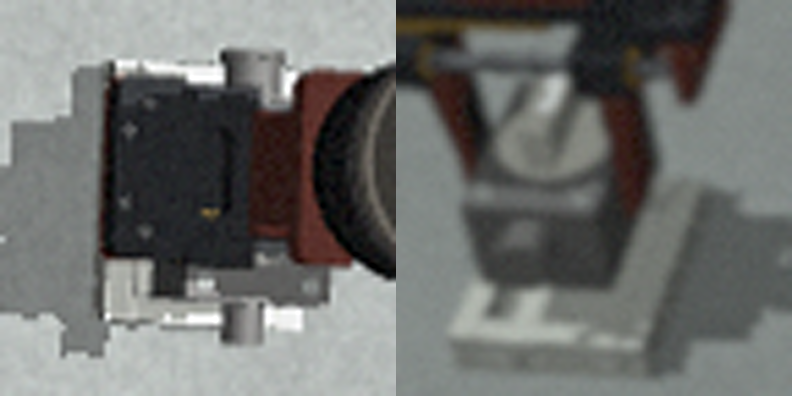

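Emit:
send_rows([
  [0.5,0.35,0,0.7,-0.0045],
  [0.5,0.05,0,0.4,0],
  [0.5,0,0,0,0],
])

```text
clock: 8.88
ee_pos: [543.6, -252.1, 63.0]
tcp_rot: [-3.125, 0.121, 0.043]
wrist_force: [-0.0, 1.0, -4.4]
finger_gap: 0.661
```

```bash
python3 go.py 542.0 -251.8 48 -4.45
```

```text
t 8.88 p [ 543.63  -252.114   62.995] yaw -4.42 tilt z [-0.027  0.015 -1.   ] F [-0.004  0.969 -4.404] T [-0.005 -0.118  0.039] gap 0.661 q [ 0.421  0.587 -0.117  1.843  0.086  0.747 -1.39 ]
cm [-0.123  0.001  1.504] turn 0.0005149438423195485 rows 0.24138277603179553
```

Emit:
send_rows([
  [0.5,-0.12,0,0.4,0],
  [0.5,0.02,0,0.3,0],
  [0.5,0.0,0,0,0],
])

```text
clock: 9.25
ee_pos: [542.3, -252.0, 55.7]
tcp_rot: [-3.125, 0.121, 0.043]
wrist_force: [-0.8, 0.1, -5.1]
finger_gap: 0.661
```

```bash
python3 go.py 542.0 -251.8 46 -4.45
```

```text
t 9.25 p [ 542.333 -251.987   55.686] yaw -4.43 tilt z [-0.027  0.015 -1.   ] F [-0.793  0.074 -5.14 ] T [-0.023 -0.068 -0.027] gap 0.661 q [ 0.421  0.596 -0.116  1.849  0.088  0.732 -1.391]
cm [-0.007 -0.003  0.969] turn 0.0003537168730478301 rows 0.1551042274129347
```

Emit:
send_rows([
  [0.5,0.02,0,0.35,0],
  [0.5,0.02,0,0.25,0],
  [0.5,0.0,0,0,0],
])

```text
clock: 9.62
ee_pos: [542.6, -252.0, 49.2]
tcp_rot: [-3.125, 0.121, 0.043]
wrist_force: [-0.7, 0.8, -4.7]
finger_gap: 0.661
```

```bash
python3 go.py 542.0 -251.8 46 -4.45
```

```text
t 9.62 p [ 542.629 -251.962   49.242] yaw -4.43 tilt z [-0.027  0.015 -1.   ] F [-0.742  0.806 -4.69 ] T [ 0.004 -0.076  0.   ] gap 0.661 q [ 0.42   0.606 -0.115  1.851  0.09   0.72  -1.393]
cm [-0.055 -0.007  0.326] turn 0.0003196348723950345 rows 0.05290669885863302
```

No contact with the rim. I'll continue to the floor.

Emit:
send_rows([
  [0.5,-0.02,0,0.2,0],
  [0.5,0.0,0,0.2,0],
  [0.5,0.0,0,0.1,0],
  [0.5,0.0,0,0,0],
])

```text
clock: 10.12
ee_pos: [542.1, -252.1, 46.2]
tcp_rot: [-3.125, 0.121, 0.043]
wrist_force: [-1.1, 0.5, -4.3]
finger_gap: 0.659
```

```bash
python3 go.py 542.0 -251.8 46 -4.45
```

```text
t 10.12 p [ 542.133 -252.074   46.227] yaw -4.44 tilt z [-0.027  0.015 -1.   ] F [-1.106  0.499 -4.321] T [ 0.015 -0.062  0.009] gap 0.659 q [ 0.419  0.61  -0.114  1.853  0.091  0.714 -1.394]
cm [-0.015 -0.026  0.023] turn 0.0002611698030123134 rows 0.006068564714629735
```

Emit:
send_rows([
  [0.5,0,0,0.15,0],
  [0.5,0.0,0,0.15,0],
  [0.5,0.0,0,0.1,0],
])

```text
clock: 10.5
ee_pos: [541.9, -252.1, 45.5]
tcp_rot: [-3.126, 0.122, 0.044]
wrist_force: [-4.9, 2.0, 7.0]
finger_gap: 0.656
```

```bash
python3 go.py 542.0 -251.8 46 -4.45
```

```text
t 10.5 p [ 541.857 -252.135   45.491] yaw -4.44 tilt z [-0.028  0.014 -1.   ] F [-4.891  1.992  7.028] T [ 0.168  0.712 -0.036] gap 0.656 q [ 0.419  0.611 -0.114  1.854  0.092  0.713 -1.395]
cm [ 0.01  -0.035 -0.051] turn 0.00013137547634899783 rows 0.010011313542910709
```

Emit:
send_rows([
  [0.5,0,0,0.05,0],
  [0.5,0,0,0,0],
  [0.5,0,0,0,0],
], force=6)

```text
clock: 10.88
ee_pos: [541.9, -252.1, 45.4]
tcp_rot: [-3.126, 0.121, 0.044]
wrist_force: [-2.0, 0.7, 1.5]
finger_gap: 0.661
```

Emit:
send_rows([
  [0.75,0,0,0,0],
  [0.88,0,0,0,0],
  [0.88,0,0,0,0],
  [0.88,0,0,0,0],
])

```text
clock: 11.38
ee_pos: [543.6, -252.7, 45.5]
tcp_rot: [-3.127, 0.122, 0.039]
wrist_force: [0.2, -0.3, -0.3]
finger_gap: 0.881
```

Emit:
send_rows([
  [0.88,0,0,-2,0],
  [0.88,0,0,-4,0],
  [0.88,0,0,-4,0],
  [0.88,0,0,-4,0],
  [0.88,-3,0,-3,0],
  [0.88,-5,0,0,0],
  [0.88,-5,0,0,0],
  [0.88,0,0,0,0],
])

```text
clock: 12.38
ee_pos: [416.9, -245.2, 234.5]
tcp_rot: [-3.131, 0.121, 0.022]
wrist_force: [0.2, 0.5, 0.0]
finger_gap: 0.878
```

```bash
python3 go.py 542.0 -251.8 46 -4.45;  python3 - <<'E'
from h import *
a=arm.get_image("top")[:,:,::-1];b=arm.get_image("scene")[:,:,::-1]
cv2.imwrite("pics/p2.png",np.hstack([crop(a,(441,220),36,5.5),crop(b,(205,200),36,5.5)]))
E
```

```text
t 12.38 p [ 416.86  -245.202  234.461] yaw -4.42 tilt z [-0.014  0.009 -1.   ] F [0.217 0.473 0.01 ] T [ 0.007 -0.059  0.003] gap 0.878 q [ 0.519  0.184 -0.129  1.99   0.025  0.985 -1.27 ]
cm [12.8   -0.163 18.664] turn 0.0004996795792745253 rows 3.6211341336185527
```

View pics/p2.png

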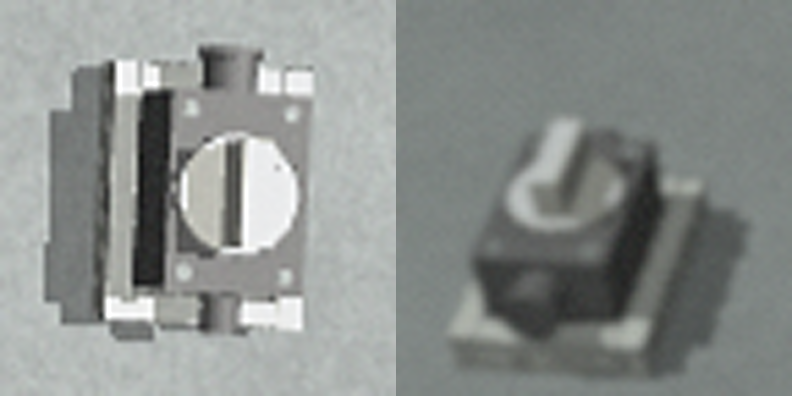

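The housing is down in the pocket with rim visible at both ends. The screws are at crop (191,106), (293,114), (183,271) and (286,277). I'll check seat height and yaw.

Run:
```python
from h import *
S=(np.float64([(191,106),(293,114),(183,271),(286,277)])+.5)/5.5-.5+[405,184]
W=ray("top",S,54);print(W,W.mean(0))
x=(W[0]+W[1]-W[2]-W[3])/2;y=(W[0]+W[2]-W[1]-W[3])/2
print(np.linalg.norm(x),np.linalg.norm(y),np.degrees([np.arctan2(x[1],x[0]),np.arctan2(-y[0],y[1])]))
# scene ray of disc/two-view check: centre of housing top in scene
print(proj("scene",[[*W.mean(0),58],[*W.mean(0),54]]))
a=arm.get_image("top")[:,:,::-1]
cv2.imwrite("pics/p3.png",crop(a,(441,220),18,16))
```

```text
[[ 576.779 -234.117]
 [ 572.477 -276.557]
 [ 508.533 -228.373]
 [ 505.017 -271.129]] [ 540.701 -252.544]
68.08238090558339 42.77663550291375 [-4.706 -5.244]
[[197.931 198.729]
 [198.233 200.002]]
```

View pics/p3.png

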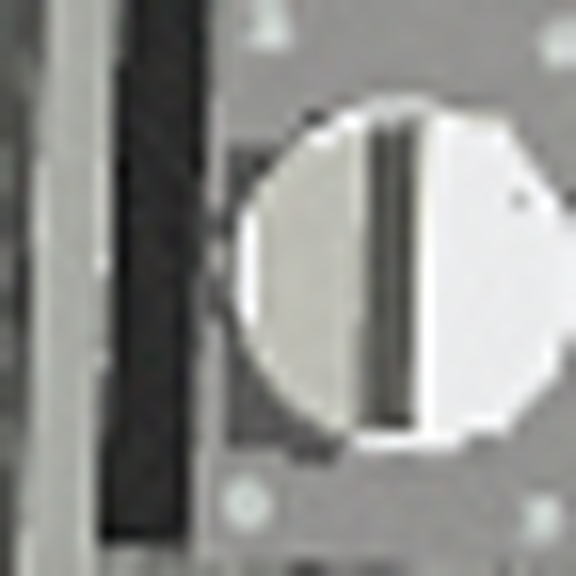

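It is seated at (540.7,−252.5) with yaw about −4.8°, which matches the pocket, and the bar is at about −3.5°. Next I go to the bar.

Emit:
send_rows([
  [0.6,4,0,0,0],
  [0.6,4,0.15,0,0],
  [0.6,3,0,1,-0.016],
  [0.6,1,0,3,0],
  [0.6,0,0,3,0],
  [0.6,0,0,2,0],
  [0.6,0,0,0,0],
])

```text
clock: 13.4
ee_pos: [555.0, -251.8, 139.7]
tcp_rot: [-3.13, 0.079, 0.01]
wrist_force: [0.2, -0.3, -0.6]
finger_gap: 0.596
```

```bash
python3 go.py 540.7 -252.5 80 -3.5
```

```text
t 13.4 p [ 555.026 -251.827  139.676] yaw -2.89 tilt z [-0.006  0.011 -1.   ] F [ 0.244 -0.312 -0.569] T [ 0.02   0.011 -0.006] gap 0.596 q [ 0.432  0.49  -0.137  1.793  0.073  0.873 -1.358]
cm [-1.388  0.203  5.975] turn 0.010642307509369581 rows 0.9820006873702007
```

Emit:
send_rows([
  [0.6,-1.35,0.2,0.8,0.01],
  [0.6,0,0,2,0],
  [0.6,0,0,1.5,0],
  [0.6,0,0,0.8,0],
  [0.6,0,0,0,0],
])

```text
clock: 14.02
ee_pos: [541.8, -253.8, 89.5]
tcp_rot: [-3.131, 0.097, 0.004]
wrist_force: [0.2, -0.5, -0.6]
finger_gap: 0.603
```

```bash
python3 go.py 540.7 -252.5 80 -3.5
```

```text
t 14.03 p [ 541.804 -253.776   89.533] yaw -3.56 tilt z [-0.002  0.009 -1.   ] F [ 0.168 -0.463 -0.634] T [-0.005 -0.012  0.037] gap 0.603 q [ 0.436  0.538 -0.129  1.853  0.085  0.76  -1.37 ]
cm [-0.116 -0.112  0.955] turn -0.0010235501578132419 rows 0.15490419505143763
```

Emit:
send_rows([
  [0.6,-0.12,-0.11,0.4,0],
  [0.6,0,0,0.5,0],
  [0.6,0,0,0,0],
])

```text
clock: 14.4
ee_pos: [541.3, -252.7, 81.1]
tcp_rot: [-3.132, 0.097, 0.001]
wrist_force: [-0.9, -0.9, -0.1]
finger_gap: 0.599
```

```bash
python3 go.py 540.7 -252.5 80 -3.5
```

```text
t 14.4 p [ 541.333 -252.736   81.134] yaw -3.56 tilt z [-0.     0.008 -1.   ] F [-0.885 -0.901 -0.122] T [0.021 0.004 0.015] gap 0.599 q [ 0.434  0.548 -0.128  1.861  0.087  0.741 -1.373]
cm [-0.065 -0.019  0.114] turn -0.0010843338179153453 rows 0.021119977385941117
```

Emit:
send_rows([
  [0.0,-0.06,0,0.05,0],
  [0,0,0,0,0],
  [0,0,0,0,0],
  [0,0,0,0,0],
  [0,0,0,0,0],
  [0,0,0,0,0],
], force=25)

```text
clock: 15.15
ee_pos: [541.1, -252.8, 81.1]
tcp_rot: [-3.132, 0.097, -0.001]
wrist_force: [0.1, 1.0, -0.3]
finger_gap: 0.155
```

```bash
python3 go.py 540.7 -252.5 80 -3.5
```

```text
t 15.15 p [ 541.051 -252.832   81.14 ] yaw -3.56 tilt z [ 0.001  0.008 -1.   ] F [ 0.114  0.994 -0.325] T [0.017 0.033 0.011] gap 0.155 q [ 0.434  0.547 -0.128  1.862  0.088  0.74  -1.373]
cm [-0.037 -0.03   0.114] turn -0.0011048360030672267 rows 0.019815726497510098
```

The bar is gripped (13.6 mm). I'll test gently in the positive tool direction.

Emit:
send_rows([
  [0,0,0,0,0.05],
  [0,0,0,0,0.05],
  [0,0,0,0,0.0],
])

```text
clock: 15.52
ee_pos: [541.3, -252.9, 81.1]
tcp_rot: [-3.123, 0.258, -0.001]
wrist_force: [0.2, -0.1, 0.6]
finger_gap: 0.159
```

```bash
python3 go.py 540.7 -252.5 80 -3.5
```

```text
t 15.53 p [ 541.261 -252.861   81.115] yaw -9.43 tilt z [ 0.001  0.008 -1.   ] F [ 0.166 -0.139  0.591] T [ 0.053  0.067 -0.025] gap 0.159 q [ 0.415  0.546 -0.102  1.864  0.067  0.737 -1.458]
cm [-0.061 -0.026  0.112] turn -0.10349432758371795 rows 0.020788485884710765
```

Emit:
send_rows([
  [0,0,0,0,0.04],
  [0,0,0,0,0.04],
  [0,0,0,0,0.0],
])

```text
clock: 15.9
ee_pos: [541.4, -252.9, 81.1]
tcp_rot: [-3.109, 0.389, -0.001]
wrist_force: [-0.2, -0.5, -0.4]
finger_gap: 0.158
```

```bash
python3 go.py 540.7 -252.5 80 -3.5
```

```text
t 15.9 p [ 541.399 -252.889   81.107] yaw -14.25 tilt z [ 0.001  0.008 -1.   ] F [-0.227 -0.486 -0.365] T [0.026 0.015 0.001] gap 0.158 q [ 0.398  0.545 -0.081  1.865  0.051  0.735 -1.528]
cm [-0.077 -0.02   0.111] turn -0.18763075260875176 rows 0.021846872289044292
```

Emit:
send_rows([
  [0,0,0,0,0.04],
  [0,0,0,0,0.04],
  [0,0,0,0,0.0],
])

```text
clock: 16.27
ee_pos: [541.4, -252.9, 81.1]
tcp_rot: [-3.09, 0.521, -0.0]
wrist_force: [0.2, 0.6, -0.3]
finger_gap: 0.156
```

```bash
python3 go.py 540.7 -252.5 80 -3.5
```

```text
t 16.27 p [ 541.447 -252.881   81.115] yaw -19.15 tilt z [ 0.001  0.008 -1.   ] F [ 0.176  0.637 -0.288] T [ 0.004 -0.056 -0.005] gap 0.156 q [ 0.382  0.545 -0.059  1.866  0.034  0.733 -1.599]
cm [-0.083 -0.011  0.112] turn -0.2731352954259598 rows 0.022326522072649693
```

Emit:
send_rows([
  [0,0,0,0,0.04],
  [0,0,0,0,0.04],
  [0,0,0,0,0.0],
])

```text
clock: 16.65
ee_pos: [541.6, -252.7, 81.1]
tcp_rot: [-3.065, 0.651, 0.0]
wrist_force: [0.1, 0.6, -0.4]
finger_gap: 0.159
```

```bash
python3 go.py 540.7 -252.5 80 -3.5
```

```text
t 16.65 p [ 541.597 -252.672   81.115] yaw -23.99 tilt z [ 0.002  0.008 -1.   ] F [ 0.087  0.587 -0.426] T [ 0.042 -0.088  0.19 ] gap 0.159 q [ 0.365  0.544 -0.038  1.867  0.018  0.732 -1.67 ]
cm [-0.089  0.022  0.112] turn -0.35758248983235075 rows 0.02306113298660929
```

Emit:
send_rows([
  [0,0,0,0,0.03],
  [0,0,0,0,0.0],
])

```text
clock: 16.9
ee_pos: [541.6, -252.4, 81.1]
tcp_rot: [-3.055, 0.698, 0.001]
wrist_force: [0.4, -0.5, -0.8]
finger_gap: 0.162
```

```bash
python3 go.py 540.7 -252.5 80 -3.5
```

```text
t 16.9 p [ 541.558 -252.429   81.122] yaw -25.74 tilt z [ 0.001  0.008 -1.   ] F [ 0.398 -0.524 -0.826] T [-0.078 -0.074  0.386] gap 0.162 q [ 0.359  0.544 -0.03   1.868  0.012  0.731 -1.696]
cm [-0.074  0.045  0.112] turn -0.3882263561235097 rows 0.02262353393584492
```

Resistance reached 0.39 N·m at about 22° and was rising, so this is the locked hand. I'll reverse.

Emit:
send_rows([
  [0,0,0,0,-0.06],
  [0,0,0,0,-0.09],
  [0,0,0,0,-0.09],
  [0,0,0,0,-0.09],
  [0,0,0,0,-0.06],
  [0,0,0,0,-0.05],
  [0,0,0,0,-0.05],
  [0,0,0,0,0],
])

```text
clock: 17.9
ee_pos: [540.2, -252.4, 81.2]
tcp_rot: [-3.131, -0.077, 0.001]
wrist_force: [-0.4, 0.9, 0.5]
finger_gap: 0.154
```

```bash
python3 go.py 540.7 -252.5 80 -3.5
```

```text
t 17.9 p [ 540.215 -252.415   81.172] yaw 2.81 tilt z [-0.001  0.01  -1.   ] F [-0.371  0.879  0.501] T [ 0.13  -0.134  0.072] gap 0.154 q [ 0.457  0.549 -0.158  1.861  0.108  0.744 -1.279]
cm [0.048 0.012 0.117] turn 0.11020324045529287 rows 0.020339463344451705
```

Emit:
send_rows([
  [0,0,0,0,-0.06],
  [0,0,0,0,-0.06],
  [0,0,0,0,-0.06],
  [0,0,0,0,0],
])

```text
clock: 18.4
ee_pos: [540.2, -251.9, 81.2]
tcp_rot: [-3.11, -0.355, -0.001]
wrist_force: [-0.2, 1.8, 0.3]
finger_gap: 0.159
```

```bash
python3 go.py 540.7 -252.5 80 -3.5
```

```text
t 18.4 p [ 540.181 -251.933   81.213] yaw 13.04 tilt z [-0.001  0.011 -1.   ] F [-0.165  1.758  0.26 ] T [ 0.022 -0.129  0.015] gap 0.159 q [ 0.492  0.552 -0.204  1.859  0.141  0.749 -1.129]
cm [0.038 0.068 0.121] turn 0.28863254148534356 rows 0.022981137263114154
```

Emit:
send_rows([
  [0,0.03,0.05,0,-0.06],
  [0,0,0,0,-0.06],
  [0,0,0,0,-0.06],
  [0,0,0,0,0],
])

```text
clock: 18.9
ee_pos: [540.0, -251.5, 81.2]
tcp_rot: [-3.066, -0.627, -0.001]
wrist_force: [1.6, 0.6, -0.0]
finger_gap: 0.154
```

```bash
python3 go.py 540.7 -252.5 80 -3.5
```

```text
t 18.9 p [ 539.989 -251.539   81.24 ] yaw 23.11 tilt z [-0.002  0.012 -1.   ] F [ 1.637  0.629 -0.008] T [ 0.125 -0.146 -0.011] gap 0.154 q [ 0.525  0.556 -0.248  1.856  0.174  0.757 -0.982]
cm [0.027 0.118 0.123] turn 0.46435140419680415 rows 0.027566557742314406
```

Emit:
send_rows([
  [0,0,0,0,-0.06],
  [0,0,0,0,-0.06],
  [0,0,0,0,-0.06],
  [0,0,0,0,0],
])

```text
clock: 19.4
ee_pos: [539.8, -251.1, 81.2]
tcp_rot: [-2.999, -0.891, -0.001]
wrist_force: [0.7, 0.8, -0.4]
finger_gap: 0.161
```

```bash
python3 go.py 540.7 -252.5 80 -3.5
```

```text
t 19.4 p [ 539.774 -251.081   81.246] yaw 33.08 tilt z [-0.003  0.013 -1.   ] F [ 0.685  0.782 -0.39 ] T [ 0.097 -0.13  -0.032] gap 0.161 q [ 0.558  0.561 -0.292  1.854  0.206  0.764 -0.836]
cm [-0.     0.171  0.122] turn 0.6385090546801254 rows 0.033652249778109836
```

Emit:
send_rows([
  [0,0,0,0,-0.06],
  [0,0,0,0,-0.06],
  [0,0,0,0,-0.06],
  [0,0,0,0,0],
])

```text
clock: 19.9
ee_pos: [539.5, -250.7, 81.3]
tcp_rot: [-2.91, -1.147, -0.002]
wrist_force: [1.0, 0.1, 0.3]
finger_gap: 0.154
```

```bash
python3 go.py 540.7 -252.5 80 -3.5
```

```text
t 19.9 p [ 539.469 -250.725   81.27 ] yaw 43.01 tilt z [-0.004  0.013 -1.   ] F [1.013 0.082 0.302] T [ 0.175 -0.144  0.038] gap 0.154 q [ 0.589  0.566 -0.334  1.852  0.238  0.771 -0.69 ]
cm [-0.032  0.215  0.124] turn 0.8117170428512308 rows 0.04009287515179602
```

Emit:
send_rows([
  [0,0,0.08,0,-0.06],
  [0,0,0.07,0,-0.06],
  [0,0,0,0,-0.06],
  [0,0,0,0,0],
])

```text
clock: 20.4
ee_pos: [539.2, -250.6, 81.4]
tcp_rot: [-2.798, -1.392, -0.0]
wrist_force: [1.0, 0.6, -0.7]
finger_gap: 0.158
```

```bash
python3 go.py 540.7 -252.5 80 57
```

```text
t 20.4 p [ 539.233 -250.558   81.365] yaw 52.91 tilt z [-0.007  0.015 -1.   ] F [ 0.979  0.604 -0.742] T [ 0.131 -0.145  0.025] gap 0.158 q [ 0.621  0.574 -0.377  1.847  0.27   0.783 -0.543]
cm [-0.067  0.236  0.133] turn -0.0713774033618274 rows 0.04464864925763905
```

Emit:
send_rows([
  [0,0,0,0,-0.04],
  [0,0,0,0,-0.04],
  [0,0,0,0,0],
])

```text
clock: 20.78
ee_pos: [539.4, -250.5, 81.4]
tcp_rot: [-2.739, -1.505, -0.002]
wrist_force: [0.2, 1.9, 0.1]
finger_gap: 0.157
```

```bash
python3 go.py 540.7 -252.5 80 57
```

```text
t 20.77 p [ 539.407 -250.501   81.355] yaw 57.57 tilt z [-0.007  0.015 -1.   ] F [0.212 1.947 0.129] T [ 0.136 -0.093 -0.05 ] gap 0.157 q [ 0.636  0.577 -0.397  1.846  0.285  0.787 -0.475]
cm [-0.101  0.218  0.132] turn 0.009918445124540105 rows 0.043828555436187654
```

Emit:
send_rows([
  [0,0,0,0,-0.03],
  [0,0,0,0,-0.03],
  [0,0,0,0,0],
])

```text
clock: 21.15
ee_pos: [539.5, -250.7, 81.4]
tcp_rot: [-2.69, -1.591, -0.003]
wrist_force: [0.8, 0.9, 0.3]
finger_gap: 0.159
```

```bash
python3 go.py 540.7 -252.5 80 57
```

```text
t 21.15 p [ 539.515 -250.75    81.359] yaw 61.2 tilt z [-0.007  0.015 -1.   ] F [0.773 0.947 0.287] T [ 0.117 -0.17  -0.087] gap 0.159 q [ 0.647  0.58  -0.412  1.845  0.297  0.79  -0.421]
cm [-0.098  0.19   0.133] turn 0.07333712088006716 rows 0.040208351223481674
```

About 65° has been turned at the hand, with almost no torque. I'll lift slowly while watching the vertical force.

Emit:
send_rows([
  [0,0,0,-0.3,0],
  [0,0,0,-0.3,0],
  [0,0,0,-0.2,0],
  [0,0,0,0,0],
])

```text
clock: 21.65
ee_pos: [539.3, -250.9, 89.3]
tcp_rot: [-2.69, -1.591, -0.002]
wrist_force: [0.5, 0.6, -1.0]
finger_gap: 0.156
```

```bash
python3 go.py 540.7 -252.5 80 57
```

```text
t 21.65 p [ 539.256 -250.885   89.293] yaw 61.19 tilt z [-0.007  0.015 -1.   ] F [ 0.454  0.57  -0.99 ] T [ 0.122 -0.21  -0.092] gap 0.156 q [ 0.651  0.569 -0.417  1.841  0.29   0.804 -0.415]
cm [-0.081  0.217  0.926] turn 0.07310098097499929 rows 0.15267303312467106
```

Emit:
send_rows([
  [0,0,0,-0.8,0],
  [0,0,0,-0.8,0],
  [0,0,0,-1,0],
  [0,0,0,-1.5,0],
  [0,0,0,-2,0],
  [0,0,0,-2,0],
  [0,0,0,-1.2,0],
  [0,0,0,-0.5,0],
  [0,0,0,0,0],
])

```text
clock: 22.78
ee_pos: [539.7, -253.4, 195.6]
tcp_rot: [-2.693, -1.591, -0.002]
wrist_force: [0.7, -1.1, -0.5]
finger_gap: 0.159
```

```bash
python3 go.py 540.7 -252.5 191 61.2
```

```text
t 22.77 p [ 539.706 -253.354  195.633] yaw 61.15 tilt z [-0.006  0.013 -1.   ] F [ 0.733 -1.07  -0.474] T [-0.047 -0.061  0.013] gap 0.159 q [ 0.69   0.44  -0.458  1.763  0.213  0.999 -0.352]
cm [0.119 0.051 0.464] turn -0.0007955216854955067 rows 0.07704262513670412
```

Emit:
send_rows([
  [0,0,0,0.3,0],
  [0,0,0,0,0],
  [0,0,0,0,0],
  [0,0,0,0,0],
  [0,0,0,0,0],
])

```text
clock: 23.4
ee_pos: [538.5, -252.8, 190.1]
tcp_rot: [-2.69, -1.59, 0.002]
wrist_force: [-0.5, -0.5, -1.0]
finger_gap: 0.158
```

```bash
python3 go.py 540.7 -252.5 191 61.2;  python3 - <<'E'
from h import *
a=arm.get_image("top")[:,:,::-1];b=arm.get_image("scene")[:,:,::-1]
cv2.imwrite("pics/p4.png",np.hstack([crop(a,(441,220),50,4),crop(b,(205,180),50,4)]))
E
```

```text
t 23.4 p [ 538.498 -252.843  190.114] yaw 61.17 tilt z [-0.01   0.014 -1.   ] F [-0.458 -0.472 -1.008] T [-0.092 -0.02   0.014] gap 0.158 q [ 0.689  0.446 -0.457  1.768  0.216  0.993 -0.354]
cm [ 0.137  0.175 -0.09 ] turn -0.0005579687942088614 rows 0.038378693046319586
```

View pics/p4.png

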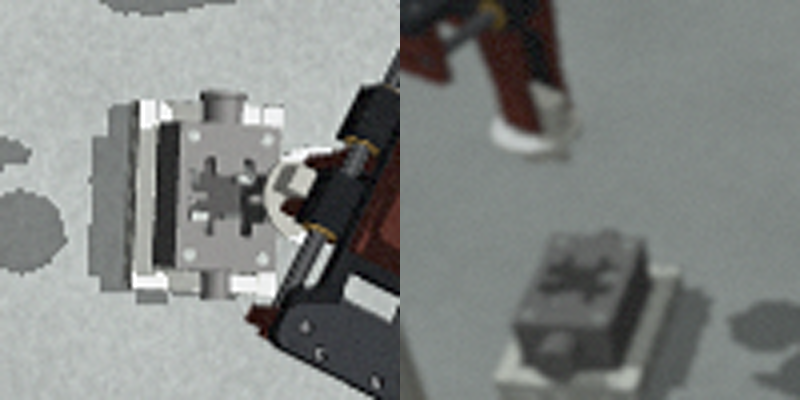

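The housing is still seated square in the block, at crop (222,195) in the top view, with its opening showing. The cap is upright in the jaws above it, at (535,130) in the scene half.

```bash
python3 -c "
from rig import arm
s=arm.state();print(s['clock'],s['joint_velocities'].round(4));print(arm.sign_off())"
```

```text
23.5 [ 0.0005 -0.0032  0.0005 -0.0016 -0.0012  0.0007  0.0002]
the job is handed in; nothing more can be done
None
```

The job is done and handed in at 23.5 s. The housing is in the pocket and released, and the cap is off and held upright in the gripper about 10 cm above it.

- **Placing:** The housing went into the pocket without touching the rim. After letting go, its screws put it at about (540.7, −252.5) with yaw about −4.8°, against a measured pocket centre of (540.2, −251.8) and yaw −4.45°. The screw spacing (68 × 43 mm) agreed with its top being at the seated height.
- **Undoing:** I tried one way first and felt a stop at about 22°, with torque rising to 0.39 N·m, so I backed off. The other way turned freely (torque under 0.1 N·m) for about 65° at the hand.
- **Lifting:** The vertical force stayed near 1 N, so the housing did not come up with the cap.
- **Last checks:** The gripper opening matches the 14 mm bar, and the arm is still, with the tool tilted about 1°. The final picture shows the housing still square in the block. I judged that last view by eye and did not measure it again.
- **Small deviations:** The tool was tilted about 1.6° while lowering the housing. The hand also drifted about 2 mm sideways while turning the cap. I saw no effect from either.

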